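# Lock the tow coupler onto the bench ball

### The job

In the blue cradle lies a red tow coupler: swing its orange-knobbed lever well up while it is still in the cradle, then, lever still up, set the coupler on the ball of the yellow stand with its tail in the stand's fork and push it down until you feel it bottom and its green pin stands up; the ball's height is set differently each time. Press the lever all the way down to lock it, let go, and leave the coupler level on the stand. Never push harder than about 3 kg, and leave the other things on the bench where they are.

Things in the scene. Friction and masses are not known exactly. Their poses are not given: they have to be found in the camera images.
- coupler: Red tow coupler with a steel tail bar, about 0.9 kg, 210 mm long. Origin: the point inside its socket where the ball's centre lies when fully home. x points to the nose, z up, the tail runs to -x. With the lever down, a steel claw closes under the socket, so the ball cannot enter; with the lever up it hangs clear behind the socket, reaching to z = -39 mm between x = -20 and -95.
- housing (a point): Centre of the flat top of the coupler's socket housing, 26 mm above the coupler's origin. The housing spans x -22 to +29 mm; its flat outer sides at y = +-29.5 (59 mm wide, good to grip from above at x = 0) run from z = -16 to +24; under them a flared skirt widens to y = +-34 at z = -26.
- mouth (a point): Centre of the socket's open mouth, 26 mm below the coupler's origin. Inside, 43 mm square with flared entry and roof at z = +20, a hard stop on the ball when home. Two hidden spring keepers in the side walls squeeze the ball (about 30 N) over the last 14 mm: it does not sink home by itself but needs a steady push of about 8 to 15 N beside its weight.
- tail (a point): Underside of the tail bar where the fork carries it, at x = -165, z = -14 mm of the coupler. The bar is 28 mm wide, x -72 to -177, z -14 to +8.
- handle (a joint): Angle of the coupler's lever about a cross pin (along the coupler's y). 0 = fully down (locked, hard stop), grows as its far end is raised, 1.1 = fully up (hard stop). It stays where it is left; about 1 to 2 N at its knob moves it.
- hinge (a point): The lever's pin, on the coupler at x = -55, y = 0, z = +18 mm from its origin.
- knob (a point): Centre of the orange ball knob (26 mm across) at the lever's end. With the lever down it lies 110 mm behind and 28 mm above the pin, its underside 25 mm above the tail bar. Held lightly between two fingers it turns freely as the lever swings.
- stand: Yellow base plate 270 x 100 x 14 mm, fixed to the bench; origin: centre of its underside. On it a grey beam on jack screws, set to an unmeasured height (20 mm range) that stays put, carries a steel ball on a stem at x = +85 and a fork post at x = -80 (24 mm long, slot 34 mm wide, flared, cheeks 23 mm over the seat). Home: coupler along the stand's x, nose to +x, tail bar on the fork's seat.
- foot (a point): Point on top of the base plate straight below the ball's centre (14 mm above the bench). The ball is 40 mm across; its centre is anywhere from 82 to 102 mm above the bench, which is not measured. The fork's seat is always 14 mm below the ball's centre, so the coupler at home lies level.
- pin (a joint): Rise in m of the green indicator pin (10 mm across) through the middle of the coupler's flat top. 0 (1.5 mm proud) with no ball; the ball lifts it over the last 6 mm of seating, to 0.006 when home. Light spring, about 2 N.
- cradle: Blue base plate 270 x 100 x 14 mm, fixed to the bench, origin at the centre of its underside. The coupler starts along its x, with its skirt on a wooden block (with a lip in front of the nose) and its tail in a fork like the stand's, origin at x = +85, z = +75 mm.
- bolt_bin: Bystander: open grey steel bin of bolts, 160 x 120 x 70 mm; origin at its underside. Leave it.
- nut_tray: Bystander: open grey steel tray of nuts, 130 x 110 x 50 mm; origin at its underside. Leave it.
- carton: Bystander: closed cardboard carton, 100 x 80 x 60 mm; origin at its underside. Leave it.
- grease_pot: Bystander: small jar with black lid, 48 mm across, 50 mm tall; origin at its underside. Leave it.
- washer: Bystander: flat steel washer, 44 mm across, 8 mm thick; origin at its underside. Leave it.
- big_bolt: Bystander: short thick bolt standing on its head, 34 mm across, 50 mm tall; origin at its underside. Leave it.
- spanner: Bystander: spanner lying flat, 170 mm long; origin at its underside. Leave it.

How it is judged:
On the way, in this order (a step that is already met when the one before it is completed fails the run):
1. the lever is raised (above 0.8 rad) while the coupler is still in the cradle (value of joint handle above 0.8 rad and distance of coupler from where it was at the start of the episode below 0.03 m), for 0.2 s.
2. the coupler is home on the ball (over it within 4 mm, green pin up by more than 4 mm) with the lever still up (above 0.7 rad) (horizontal distance between coupler and foot below 0.004 m and value of joint pin above 0.004 m and value of joint handle above 0.7 rad), for 0.2 s.
At the end, for the whole second after the job is handed in: The coupler is over the ball within 4 mm and fully down on it (green pin up by more than 4 mm), it lies level (0.05 rad) along the stand (0.06 rad) with its tail in the fork and the lever at the fork's end, the lever is fully down (below 0.04 rad), all at rest (value of joint handle below 0.04 rad and horizontal distance between coupler and foot below 0.004 m and value of joint pin above 0.004 m and angle between the x axis of coupler and the x axis of stand, either way round below 0.06 rad and angle between coupler's own z axis and vertical below 0.05 rad and x of knob in the frame of stand below 0 m and linear speed of coupler below 0.01 m/s); the robot touches nothing.
It fails at once if the coupler is forced against the stand: all their contacts together, with the keepers' own grip on the ball (about 30 N), pass 90 N (contact force between coupler and stand above 90 N).
It fails at once if the robot presses on the stand with more than 25 N (contact force between the arm and stand above 25 N).
It fails at once if a bystander is moved more than 30 mm (distance of any of bolt_bin, nut_tray, carton, grease_pot, washer, big_bolt, spanner from where it was at the start of the episode above 0.03 m).
It also fails if it takes over 72 s, if anything falls off the work surface, if the arm or the gripper's body presses on something with over 40 N, if the wrist force passes 120 N, or if a joint passes its speed limit or range.

### The arm

A 7-joint arm with a two-finger parallel gripper is mounted at the origin on the work surface. World frame = base frame: x ahead of the robot, y to its left, z up, the work surface at z = 0. Lengths are in m, angles in rad, forces in N, time in s.
With the tool pointing down it reaches from about 0.4 to 0.85 m from the base axis. Payload 10.4 kg.
Tool frame: the origin (TCP) lies on the centre line of the jaws, within the pads' length; the fingertips stand 8 mm ahead of it and the grasp point (between the pads) lies 11 mm behind it; z points along the fingers, y is the direction in which the jaws open and shut (so a half turn about z gives the same grasp; the last joint's range is limited). The gripper opens to 85 mm and grips with 20 to 120 N. Pads are 22 mm wide; open, the fingers measure 114 mm over their backs; the gripper's body (76 mm by 85 mm) begins 54 mm behind the grasp point. The pads swing forward as they close: fully open they stand 13 mm farther back than shut.
Start: joints at [1.283, 0.332, -0.065, 1.46, 0.022, 1.35, -0.088], TCP at [0.164, -0.603, 0.239] pointing down, gripper open.
Joint ranges: [-2.6, 2.6], [-0.5, 2.12], [-1.47, 1.34], [0.16, 2.42], [-1.27, 4.41], [0.06, 2.06], [-2.6, 2.6]. Speed limits (rad/s): [2.22, 2.22, 2.79, 2.79, 3.14, 3.14, 3.14].

### API

Orientations are given as a unit quaternion [x, y, z, w].
In Python, from workcell import manip gives the robot as it stands.
- The arm moves only by the tool arm_command, never from a script. Its argument "targets" is text: rows parted by semicolons, each of 6 numbers parted by spaces: the shift along the tool's x, y, z in mm, then the turn, a rotation vector about the tool's x, y, z in rad. A call has 1 to 5 rows; each row shifts and turns the commanded pose from where the row before left it, along the tool's axes as they then stand; what a row does not reach is not made up. A row lasts 1/8 s, in which the tool goes at most 62.5 mm and 10.7 degrees, less where a joint would pass 70% of its speed; a pose out of reach is approached as far as the arm can. A call is refused whole if a number of a shift passes 62.5 or a number of a turn 0.188, either way. A call with a gripper value outside its range is refused whole. "grip" is the finger opening in mm, from 0 to 85.4, set as the call begins (left out, the last holds). The fingers move at their own pace and stop on an object; "squeeze" is the grip in N (left out, the last holds). Time passes only in rows, so rows that do not move let the fingers close. It gives the time, the measured TCP pose, the force and the opening at its end, in the units of the state.
- manip.get_obs(): the state, without advancing time (a new reading comes with each control period).
- manip.camera(name): name is "side" or "top"; returns a dict with "frame" (384x512x3 uint8, red, green, blue), "vertical_fov" (degrees; the focal length in pixels is half the picture's height over the tangent of half this angle, whatever the lens; pixels are square), "cx", "cy" (the principal point, pixels), "rvec" (rotation vector, rad) and "tvec" (3), from world to camera coordinates, as OpenCV has them. Camera axes: x right, y down, z forward; pixel columns grow to the right and rows downward; lengths in m; the calibration is good to about 2 mm. A picture is of the moment at which its call begins. There is no depth.
- manip.hand_in(): hands the job in, once; it reports no verdict.
Trained networks look in a picture, given as the dict that the camera call returned (one of the last four; its "shot" number tells which), for a name from the list of things; names that differ only in an ending like _2 or _b are one class to them, and where a whole thing is asked for, a point or a joint stands for the part that bears it (a point fixed in the world has none). Each returns a list of dicts, best first, with "p" (0 to 1); they miss things now and then, are a little off and sometimes report something else, mostly with a low value. They report only what shows in the picture. A call takes as long as a camera call.
- manip.search_frame(picture, name): "xyz" ([x, y, z] in m, in the coordinates of the camera as it stood for that picture, good to about 4 mm: the middle of the surface that is visible of it).
The state is a dict: "clock": time; "joint_pos": joint angles; "joint_velocities": joint speeds; "tau": joint torques, N m; "position": TCP position; "ee_rot": TCP orientation; "ft_force": force on the tool from outside, world axes, zero at the start; "torque": the same for the moment, N m; "grip_width": opening from 0.0 (shut) to 1.0 (fully open).
Only numpy, scipy, OpenCV 4.12 (cv2) and the standard library are available. Lean on these libraries where they do the work, as an engineer would, in place of code of your own. Each camera call takes 0.05 s, during which the arm holds its last target.

## Working session

There is one attempt and no reset: what is moved stays moved. The work goes in short steps, Python scripts to look and compute and a tool call to move; the robot and the scene stay as the last step left them, time stands still between calls to the robot, and variables do not carry over. Pictures are saved under pics/ and viewed, and the job is handed in when it is done.

Besides the shell and the picture viewer there is one more tool, called in YAML: its name, and indented under it one key for each argument. arm_command: Moves the arm, as the interface text tells. Its arguments: {"type":"object","properties":{"targets":{"type":"string"},"grip":{"type":"number"},"squeeze":{"type":"number"}},"required":["targets"]}

```bash
ls; mkdir -p pics; cat > h.py <<'E'
import numpy as np, cv2
from scipy.spatial.transform import Rotation as R
from workcell import manip
def cam(name,fn=None):
    c=manip.camera(name)
    if fn: cv2.imwrite('pics/'+fn,c['frame'][:,:,::-1])
    return c
def RT(c):
    return cv2.Rodrigues(np.array(c['rvec'],float))[0],np.array(c['tvec'],float).ravel()
def c2w(c,p):
    r,t=RT(c); return r.T@(np.array(p)-t)
def K(c):
    f=192/np.tan(np.radians(c['vertical_fov'])/2)
    return np.array([[f,0,c['cx']],[0,f,c['cy']],[0,0,1.]])
def proj(c,P):
    r,t=RT(c); q=K(c)@(r@np.array(P,float).T+t[:,None]) ; return (q[:2]/q[2]).T
def ray(c,uv,z):
    r,t=RT(c); d=r.T@np.linalg.inv(K(c))@np.array([uv[0],uv[1],1.]); o=-r.T@t
    return o+d*(z-o[2])/d[2]
def st():
    o=manip.get_obs()
    print(o['clock'],np.round(o['position'],4),np.round(o['ee_rot'],4),'F',np.round(o['ft_force'],2),'T',np.round(o['torque'],2),'g',o['grip_width'],'q',np.round(o['joint_pos'],3))
    return o
E
python3 - <<'E'
from h import *
st()
for n in ['side','top']:
    c=cam(n,n+'0.png'); print(n,c['vertical_fov'],c['cx'],c['cy'],c['rvec'],c['tvec'])
    for k in ['coupler','housing','knob','mouth','tail','hinge','stand','foot','pin','cradle','bolt_bin','nut_tray','carton','grease_pot','washer','big_bolt','spanner']:
        try:
            r=manip.search_frame(c,k)
            print(k,[(round(d['p'],2),np.round(c2w(c,d['xyz']),3)) for d in r[:2]])
        except Exception as e: print(k,e)
st()
E
```

```text
pics
0.0 [ 0.1635 -0.6029  0.2385] [ 9.912e-01  1.320e-01 -1.000e-04 -7.000e-04] F [ 0.86 -0.62 -0.68] T [-0.   -0.04  0.03] g 0.9974282985976305 q [ 1.283  0.333 -0.065  1.461  0.022  1.35  -0.088]
side 45.585001293854695 253.20419564372577 187.55493066440488 [ 2.24899651 -0.07818722  0.03317204] [-0.52350581  0.10908776  1.29226434]
coupler [(0.84, array([ 0.58 , -0.202,  0.085]))]
housing [(0.97, array([ 0.577, -0.199,  0.085]))]
knob [(0.81, array([ 0.506, -0.191,  0.116]))]
mouth [(0.86, array([ 0.578, -0.204,  0.086]))]
tail [(0.63, array([ 0.581, -0.201,  0.084]))]
hinge [(0.66, array([ 0.514, -0.194,  0.114]))]
stand [(0.93, array([0.565, 0.16 , 0.036]))]
foot [(0.89, array([0.566, 0.163, 0.036])), (0.37, array([ 0.512, -0.194,  0.115]))]
pin []
cradle [(0.98, array([ 0.532, -0.214,  0.015])), (0.33, array([ 0.578, -0.201,  0.086]))]
bolt_bin [(0.84, array([0.583, 0.398, 0.044]))]
nut_tray [(0.7, array([0.568, 0.159, 0.032])), (0.57, array([ 0.45 , -0.458,  0.025]))]
carton [(0.74, array([ 0.648, -0.468,  0.057]))]
grease_pot [(0.7, array([ 0.446, -0.01 ,  0.045]))]
washer [(
[... 809 characters left out ...]
]))]
cradle [(0.67, array([ 0.513, -0.176,  0.017]))]
bolt_bin [(0.97, array([0.586, 0.454, 0.028]))]
nut_tray [(0.78, array([ 0.451, -0.465,  0.026])), (0.19, array([ 0.521, -0.194,  0.114]))]
carton [(0.62, array([ 0.645, -0.443,  0.062])), (0.3, array([ 0.547, -0.001,  0.014]))]
grease_pot [(0.67, array([0.444, 0.   , 0.051])), (0.53, array([ 0.527, -0.193,  0.113]))]
washer []
big_bolt [(0.38, array([ 0.547, -0.002,  0.012]))]
spanner [(0.86, array([0.42 , 0.453, 0.009])), (0.72, array([ 0.551, -0.   ,  0.013]))]
1.8 [ 0.1636 -0.6032  0.2393] [0.9912 0.132  0.     0.    ] F [-0.44  0.77 -0.03] T [ 0.03 -0.08 -0.01] g 0.9972887001915353 q [ 1.283  0.332 -0.065  1.46   0.022  1.35  -0.089]
```

View pics/side0.png

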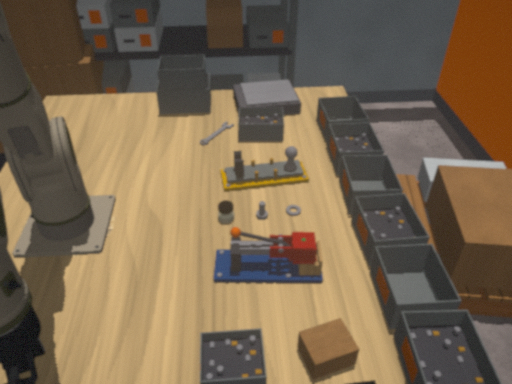

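View pics/top0.png

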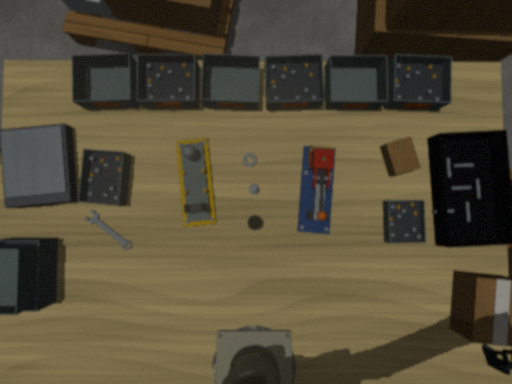

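The side view shows the cradle with the red housing at about (303,248) and the knob at (236,232). The stand's ball is at (291,153). I'll zoom in to get accurate poses.

```bash
python3 - <<'E'
from h import *
def crop(fn,x0,y0,x1,y1,s):
    im=cv2.imread('pics/'+fn); return cv2.resize(im[y0:y1,x0:x1],None,fx=s,fy=s,interpolation=cv2.INTER_CUBIC)
a=crop('side0.png',205,135,335,185,6); b=crop('side0.png',205,220,335,290,6)
cv2.imwrite('pics/zs.png',np.vstack([a,b])[:600*2][:, :780] if 0 else cv2.resize(np.vstack([a,b]),None,fx=.8,fy=.8))
a=crop('top0.png',165,130,225,235,5.6); b=crop('top0.png',290,137,350,242,5.6)
cv2.imwrite('pics/zt.png',np.hstack([a,b]))
E
```

```text
(no output)
```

View pics/zs.png

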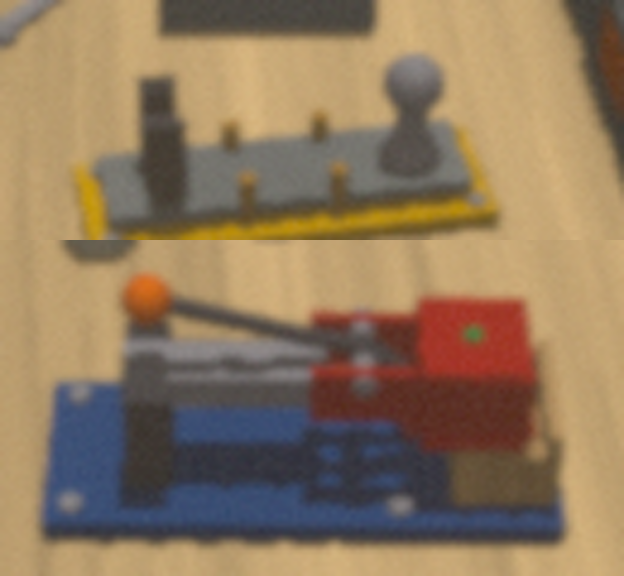

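View pics/zt.png

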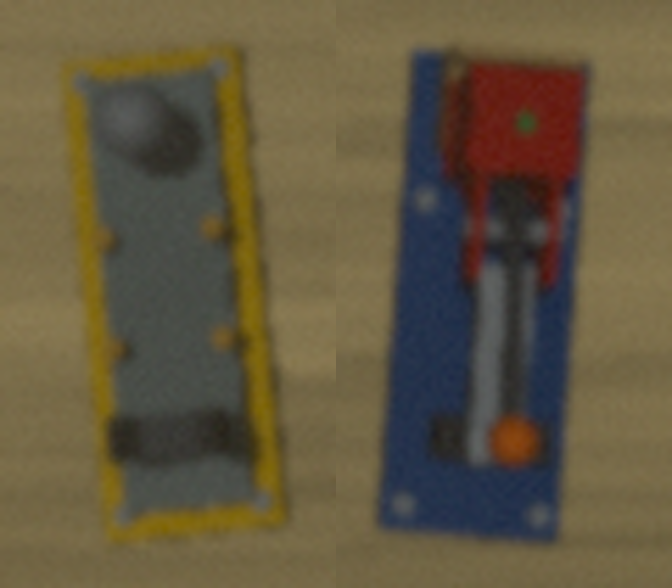

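```bash
cat > fit.py <<'E'
from h import *
from scipy.optimize import least_squares
ct=manip.camera('top'); cs=manip.camera('side')
T=lambda u,v,ox,oy,s,sx=0,sy=0: ((u-sx)/s+ox-0.4,(v-sy)/s+oy-0.4)
tp=lambda u,v:T(u,v,165,130,5.6)
tc=lambda u,v:T(u,v,290,137,5.6,336)
ss=lambda u,v:T(u,v,205,135,4.8)
sc=lambda u,v:T(u,v,205,220,4.8,0,240)
a,b=.135,.05
def W(p,L): 
    return np.array([p[0]+np.cos(p[2])*L[0]-np.sin(p[2])*L[1],p[1]+np.sin(p[2])*L[0]+np.cos(p[2])*L[1],L[2]])
stand=[(ct,tp(62,60),(a,b,.014)),(ct,tp(110,540),(-a,b,.014)),(ct,tp(240,45),(a,-b,.003)),(ct,tp(285,522),(-a,-b,.003)),
 (ct,tp(128,115),(.085,0,'h')),(cs,ss(414,83),(.085,0,'h')),(cs,ss(497,213),(a,-b,.014)),(cs,ss(462,126),(a,b,.014)),(cs,ss(78,166),(-a,b,.014))]
crad=[(ct,tc(413,50),(a,b,.003)),(ct,tc(380,528),(-a,b,.003)),(ct,tc(590,64),(a,-b,.014)),(ct,tc(555,540),(-a,-b,.014)),
 (ct,tc(526,123),(.085,0,.1025)),(cs,sc(474,333),(.085,0,.1025)),(ct,tc(514,440),(-.08,0,'h')),(cs,sc(147,297),(-.08,0,'h')),
 (cs,sc(57,382),(-a,b,.014)),(cs,sc(43,527),(-a,-b,.014)),(cs,sc(563,527),(a,-b,.014))]
for n,F,p0 in [('stand',stand,[.56,.16,.0,.092]),('cradle',crad,[.53,-.19,0,.12])]:
    def f(p):
        r=[]
        for c,uv,L in F:
            L=[p[3] if x=='h' else x for x in L]
            r.append(proj(c,[W(p,L)])[0]-np.array(uv))
        return np.ravel(r)
    s=least_squares(f,p0,loss='soft_l1'); print(n,np.round(s.x,4)); print(np.round(f(s.x).reshape(-1,2),1).tolist())
    print('x85',W(s.x,(.085,0,s.x[3])))
E
python3 fit.py
```

```text
stand [0.5716 0.1814 0.1062 0.0915]
[[-0.8, -0.0], [-1.1, 0.4], [-0.2, 0.0], [0.3, 0.0], [0.4, 0.4], [0.4, -0.1], [1.2, 0.5], [0.4, 0.3], [-0.9, 0.7]]
x85 [0.65612765 0.19040012 0.09147775]
cradle [ 0.5484 -0.195  -0.0794  0.1308]
[[-0.8, -0.0], [-1.3, -0.1], [-0.3, -0.6], [-0.0, 0.5], [-0.3, -0.5], [0.2, 1.3], [-0.4, 0.3], [-0.3, -0.1], [-0.4, 0.6], [-0.5, 0.3], [1.2, 1.1]]
x85 [ 0.63316218 -0.20172464  0.13082188]
```

Both fits agree to about 1 px (2 mm). Next I'll move to above the knob.

```bash
cat >> h.py <<'E'
def goto(xyz,yaw):
    """print shift in tool axes (mm) and turn about tool z to reach target (tool down, tool x at yaw)"""
    o=st(); r=R.from_quat(o['ee_rot']); d=r.inv().apply(np.array(xyz)-o['position'])*1000
    tgt=R.from_euler('z',yaw)*R.from_quat([1,0,0,0])
    print('shift',np.round(d,1),'turn',np.round((r.inv()*tgt).as_rotvec(),3),'errw mm',np.round((np.array(xyz)-o['position'])*1000,1))
def loc(p,L):
    c,s=np.cos(p[2]),np.sin(p[2]); return np.array([p[0]+c*L[0]-s*L[1],p[1]+s*L[0]+c*L[1],L[2]])
CR=[.5484,-.195,-.0794]; ST=[.5716,.1814,.1062]
E
python3 -c "
from h import *
goto(loc(CR,(-.08,0,.22)),-.0794)"
```

```text
1.9 [ 0.1636 -0.6032  0.2393] [9.912e-01 1.320e-01 0.000e+00 1.000e-04] F [-0.16  0.55  0.37] T [ 0.03 -0.03  0.  ] g 0.9953468947849209 q [ 1.283  0.332 -0.065  1.46   0.022  1.35  -0.088]
shift [ 402.9 -320.3   19.3] turn [ 0.    -0.     0.344] errw mm [305.1 414.6 -19.3]
```

arm_command:
  targets: "40 -32 2 0 0 0;40 -32 2 0 0 0;40 -32 2 0 0 0;40 -32 2 0 0 0;40 -32 2 0 0 0"
  grip: 60
  squeeze: 20

```text
clock: 2.52
position: [0.3156, -0.3951, 0.2295]
ee_rot: [0.991, 0.132, 0.0, 0.0]
ft_force: [0.2, -0.9, -0.5]
grip_width: 0.704
```

arm_command:
  targets: "40 -32 2 0 0 0;40 -32 2 0 0 0;40 -32 2 0 0 0;40 -32 2 0 0 0;40 -32 2 0 0 0"

```text
clock: 3.15
position: [0.4667, -0.1884, 0.2196]
ee_rot: [0.991, 0.132, 0.0, 0.0]
ft_force: [0.7, -1.4, 0.5]
grip_width: 0.7
```

arm_command:
  targets: "0 0 0 0 0 0.115;0 0 0 0 0 0.115;0 0 0 0 0 0.114"

```text
clock: 3.52
position: [0.466, -0.1896, 0.2194]
ee_rot: [0.999, -0.041, 0.0, 0.0]
ft_force: [-0.1, -0.1, 0.1]
grip_width: 0.702
```

```bash
python3 -c "
from h import *
c=cam('side','s1.png');c=cam('top','t1.png')
goto(loc(CR,(-.08,0,.17)),-.0794)
a=cv2.imread('pics/s1.png')[150:330,180:340];b=cv2.imread('pics/t1.png')[110:290,270:400]
cv2.imwrite('pics/z1.png',cv2.resize(np.hstack([a,b]),None,fx=2.7,fy=2.7,interpolation=2))"
```

```text
3.625 [ 0.4659 -0.1897  0.2194] [ 9.992e-01 -4.030e-02  1.000e-04  1.000e-04] F [ 0.22 -0.1  -0.22] T [0.02 0.   0.03] g 0.69995474627955 q [ 0.726  0.105 -0.455  1.785  0.049  1.262 -1.394]
shift [ 2.6 -1.3 49.4] turn [ 0.    -0.    -0.001] errw mm [  2.7   1.  -49.4]
```

View pics/z1.png

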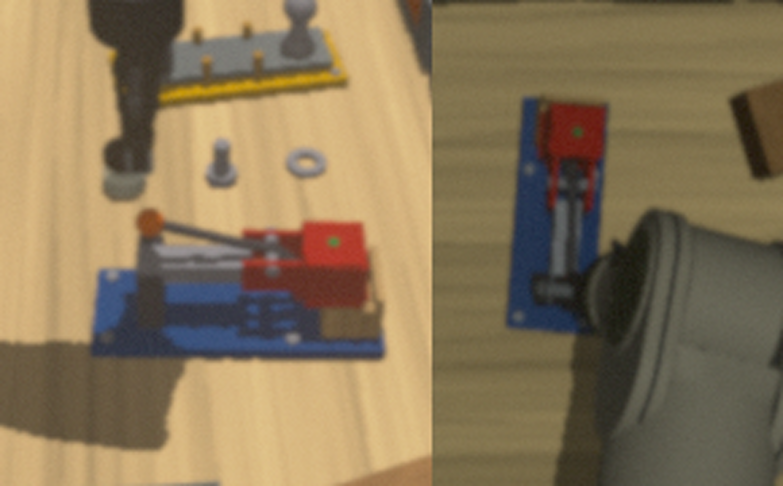

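arm_command:
  targets: "3 -1 27 0 0 0;0 0 27 0 0 0;0 0 0 0 0 0"

```text
clock: 4.0
position: [0.4678, -0.1886, 0.1639]
ee_rot: [0.999, -0.038, -0.002, -0.001]
ft_force: [-0.9, -0.4, 0.0]
grip_width: 0.705
```

```bash
python3 -c "
from h import *
c=cam('side','s2.png');d=cam('top','t2.png')
o=st()
p=o['position']; print(proj(c,[p+[0,0,-.008]]),proj(c,[loc(CR,(-.08,0,.126))]))
print([np.round(c2w(c,x['xyz']),3) for x in manip.search_frame(c,'knob')])
a=cv2.imread('pics/s2.png')[180:280,200:330]
cv2.imwrite('pics/z2.png',cv2.resize(a,None,fx=6,fy=6,interpolation=2))"
```

```text
4.1 [ 0.4693 -0.1891  0.1662] [ 9.992e-01 -3.890e-02  3.000e-04  1.000e-04] F [ 0.52 -1.51  0.58] T [-0.   -0.01  0.05] g 0.7004921918537059 q [ 0.716  0.159 -0.458  1.846  0.076  1.154 -1.417]
[[234.86180911 223.15602957]] [[234.98129961 232.87267926]]
[array([ 0.518, -0.194,  0.112]), array([0.605, 0.396, 0.04 ])]
```

View pics/z2.png

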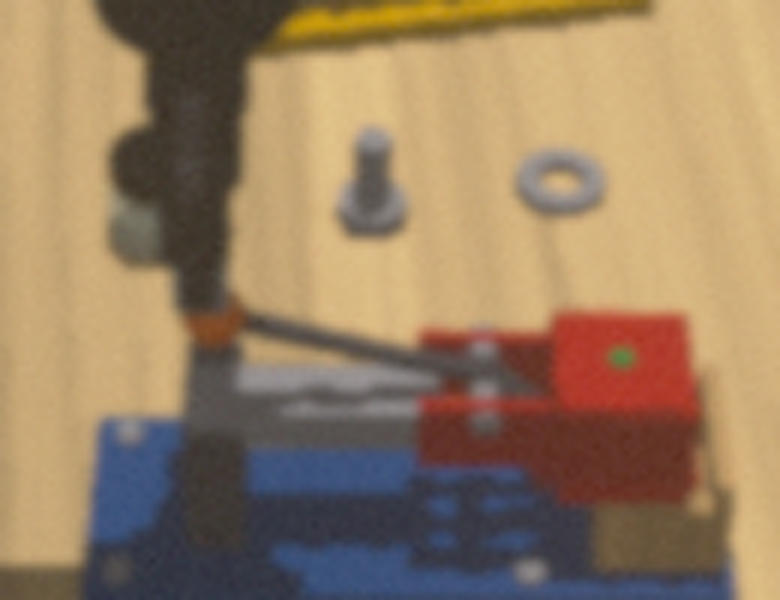

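arm_command:
  targets: "3 0 25 0 0 0;0 0 25 0 0 0;0 0 0 0 0 0"

```text
clock: 4.53
position: [0.4715, -0.1891, 0.115]
ee_rot: [0.999, -0.039, -0.001, -0.0]
ft_force: [1.0, 0.0, 0.5]
grip_width: 0.705
```

arm_command:
  targets: "0 0 0 0 0 0;0 0 0 0 0 0;0 0 0 0 0 0;0 0 0 0 0 0;0 0 0 0 0 0"
  grip: 20
  squeeze: 20

```text
clock: 5.15
position: [0.4723, -0.1893, 0.1156]
ee_rot: [0.999, -0.04, 0.0, 0.0]
ft_force: [1.1, -0.9, 0.4]
grip_width: 0.288
```

```bash
python3 -c "
from h import *
c=cam('side','s3.png')
o=st()
a=cv2.imread('pics/s3.png')[180:280,200:330]
cv2.imwrite('pics/z3.png',cv2.resize(a,None,fx=6,fy=6,interpolation=2))"
```

```text
5.2 [ 0.4723 -0.1893  0.1155] [ 9.992e-01 -3.960e-02  4.000e-04  2.000e-04] F [ 1.37 -0.17 -0.25] T [-0.16 -0.47 -0.03] g 0.28311792225714744 q [ 0.703  0.222 -0.454  1.892  0.112  1.051 -1.447]
```

View pics/z3.png

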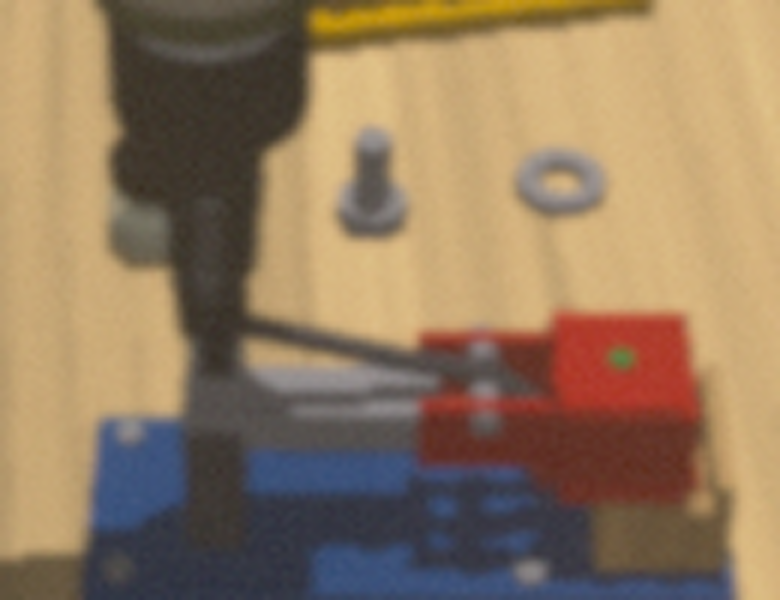

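The fingers stopped at about 24 mm on the knob, so it is held. Next I'll swing it along the arc.

arm_command:
  targets: "3.7 0 -10.7 0 0 0;4.7 0 -10.3 0 0 0;5.7 0 -9.8 0 0 0;6.7 0 -9.2 0 0 0;7.6 0 -8.5 0 0 0"

```text
clock: 5.82
position: [0.5007, -0.1914, 0.1644]
ee_rot: [0.999, -0.04, -0.0, 0.0]
ft_force: [0.5, -0.3, -2.5]
grip_width: 0.287
```

arm_command:
  targets: "8.4 0 -7.6 0 0 0;9.1 0 -6.8 0 0 0;9.7 0 -5.8 0 0 0;10.3 0 -4.8 0 0 0;10.7 0 -3.8 0 0 0"

```text
clock: 6.45
position: [0.5491, -0.1953, 0.1929]
ee_rot: [0.999, -0.04, 0.0, 0.0]
ft_force: [-1.2, 0.1, -0.8]
grip_width: 0.287
```

```bash
python3 -c "
from h import *
c=cam('side','s4.png')
o=st()
a=cv2.imread('pics/s4.png')[180:280,200:330]
cv2.imwrite('pics/z4.png',cv2.resize(a,None,fx=6,fy=6,interpolation=2))"
```

```text
6.5 [ 0.5502 -0.1952  0.1932] [ 9.992e-01 -3.940e-02  7.000e-04  0.000e+00] F [-1.53  0.37 -0.53] T [-0.01  0.1   0.05] g 0.2851033943777975 q [ 0.642  0.306 -0.457  1.618  0.141  1.249 -1.491]
```

View pics/z4.png

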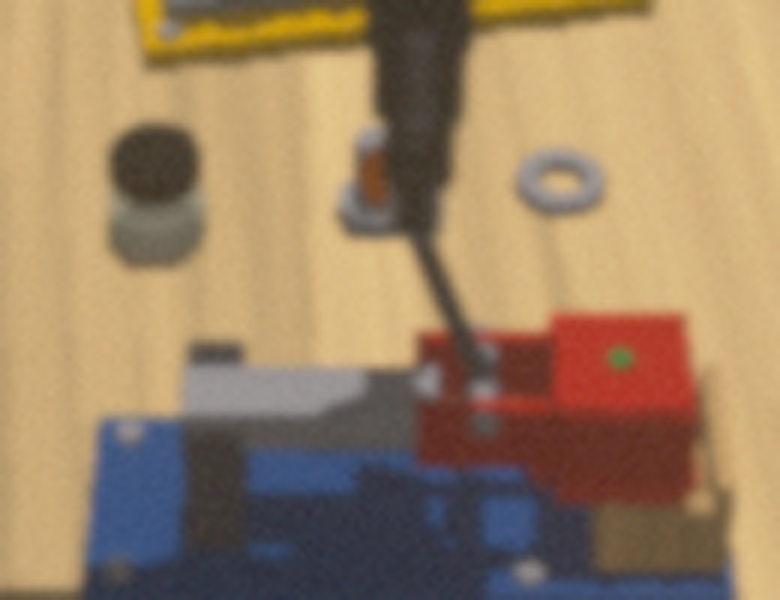

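arm_command:
  targets: "5 0 -1 0 0 0;0 0 0 0 0 0;0 0 0 0 0 0"

```text
clock: 6.88
position: [0.5534, -0.1957, 0.1938]
ee_rot: [0.999, -0.04, 0.0, 0.0]
ft_force: [-0.3, 0.3, 3.1]
grip_width: 0.284
```

arm_command:
  targets: "0 0 0 0 0 0;0 0 0 0 0 0;0 0 -20 0 0 0;0 0 -40 0 0 0;0 0 0 0 0 0"
  grip: 60

```text
clock: 7.5
position: [0.5546, -0.1959, 0.2567]
ee_rot: [0.999, -0.04, 0.002, 0.001]
ft_force: [-0.0, 0.2, 0.2]
grip_width: 0.704
```

```bash
python3 -c "
from h import *
c=cam('side','s5.png')
goto(loc(CR,(.082,0,.255)),-.0794)
a=cv2.imread('pics/s5.png')[180:280,200:330]
cv2.imwrite('pics/z5.png',cv2.resize(a,None,fx=6,fy=6,interpolation=2))"
```

```text
7.55 [ 0.5539 -0.1958  0.2548] [ 9.992e-01 -3.960e-02  1.200e-03  5.000e-04] F [ 0.03 -0.68 -0.55] T [ 0.05 -0.02 -0.03] g 0.7046300808086858 q [ 0.641  0.275 -0.46   1.525  0.124  1.369 -1.479]
shift [76.5 -0.4 -0. ] turn [ 0.001 -0.002  0.   ] errw mm [76.3 -5.7  0.2]
```

View pics/z5.png

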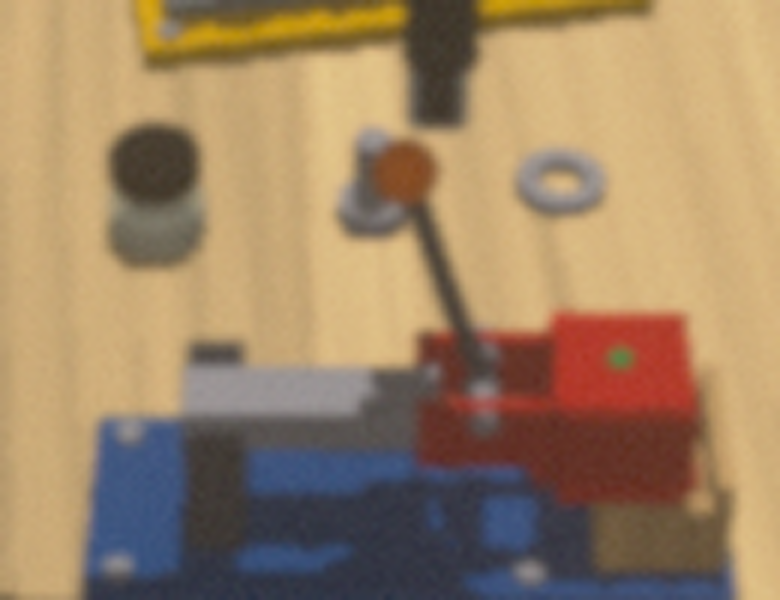

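```bash
python3 -c "
from h import *
c=manip.camera('side')
for a in [.8,.9,1.,1.1]:
  f=a+.2493; print(a,proj(c,[loc(CR,(.03-.1135*np.cos(f),0,.093+.1135*np.sin(f))),loc(CR,(.03,-.0,.093)),loc(CR,(.085,0,.1025))]).round(1).tolist())
"
```

```text
0.8 [[257.5, 212.6], [280.6, 242.9], [303.5, 240.2]]
0.9 [[261.9, 211.0], [280.6, 242.9], [303.5, 240.2]]
1.0 [[266.5, 209.6], [280.6, 242.9], [303.5, 240.2]]
1.1 [[271.3, 208.7], [280.6, 242.9], [303.5, 240.2]]
```

arm_command:
  targets: "26 0 0 0 0 0;26 0 0 0 0 0;25 0 0 0 0 0;0 0 0 0 0 0"
  grip: 85

```text
clock: 8.1
position: [0.6305, -0.2012, 0.2513]
ee_rot: [0.999, -0.039, -0.001, -0.001]
ft_force: [-0.5, 0.1, 0.0]
grip_width: 0.997
```

arm_command:
  targets: "0 0 40 0 0 0;0 0 40 0 0 0;0 0 30 0 0 0;0 0 0 0 0 0"

```text
clock: 8.6
position: [0.6277, -0.2015, 0.1407]
ee_rot: [0.999, -0.04, -0.003, -0.001]
ft_force: [0.3, -0.9, 0.6]
grip_width: 0.996
```

```bash
python3 -c "
from h import *
c=cam('side','s6.png');d=cam('top','t6.png')
goto(loc(CR,(.082,0,.069)),-.0794)
a=cv2.imread('pics/s6.png')[160:280,220:350]
b=cv2.imread('pics/t6.png')[120:240,270:400]
cv2.imwrite('pics/z6.png',cv2.resize(np.hstack([a,b]),None,fx=3,fy=3,interpolation=2))"
```

```text
8.7 [ 0.63   -0.2019  0.1445] [ 9.992e-01 -3.970e-02  2.000e-04  1.000e-04] F [ 0.2  -0.48  0.86] T [0.01 0.03 0.01] g 0.9929570610263037 q [ 0.559  0.511 -0.438  1.452  0.223  1.227 -1.555]
shift [ 0.1 -0.4 75.5] turn [ 0. -0.  0.] errw mm [  0.2   0.3 -75.5]
```

View pics/z6.png

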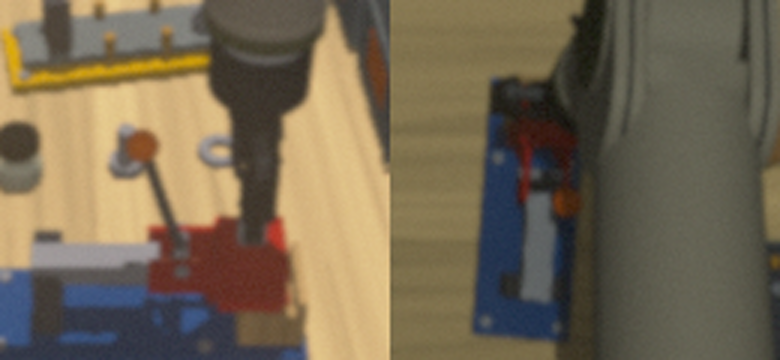

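View pics/s6.png

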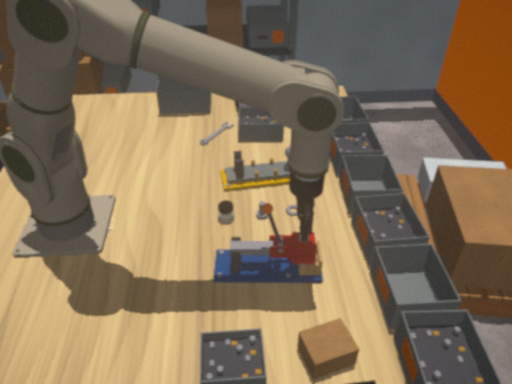

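View pics/t6.png

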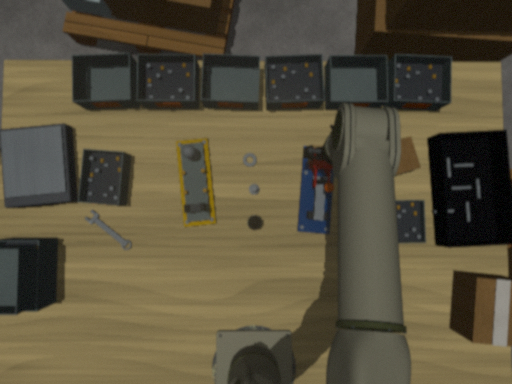

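The forearm is well above the lever, with the knob at about (267,208) and clear, so I'll descend and grip.

arm_command:
  targets: "0 0 25 0 0 0;0 0 25 0 0 0;0 0 15 0 0 0;0 0 10.5 0 0 0;0 0 0 0 0 0"

```text
clock: 9.32
position: [0.63, -0.2018, 0.0682]
ee_rot: [0.999, -0.04, -0.0, 0.0]
ft_force: [0.0, -1.3, -0.4]
grip_width: 0.997
```

arm_command:
  targets: "0 0 0 0 0 0;0 0 0 0 0 0;0 0 0 0 0 0;0 0 0 0 0 0;0 0 0 0 0 0"
  grip: 45
  squeeze: 90

```text
clock: 9.95
position: [0.6308, -0.2022, 0.0694]
ee_rot: [0.999, -0.04, 0.001, 0.0]
ft_force: [0.1, -1.3, 6.8]
grip_width: 0.677
```

```bash
python3 -c "
from h import *
c=cam('side','s7.png');d=cam('top','t7.png')
goto(loc(CR,(.082,0,.069)),-.0794)
a=cv2.imread('pics/s7.png')[180:280,200:330]
cv2.imwrite('pics/z7.png',cv2.resize(a,None,fx=6,fy=6,interpolation=2))"
```

```text
10.05 [ 0.6308 -0.2022  0.0694] [ 9.992e-01 -3.980e-02  1.000e-03  4.000e-04] F [0.71 0.05 5.56] T [-0.14  0.18 -0.17] g 0.6751776377928068 q [ 0.549  0.583 -0.422  1.515  0.257  1.097 -1.579]
shift [-0.7 -0.6  0.4] turn [ 0.001 -0.002 -0.   ] errw mm [-0.7  0.6 -0.4]
```

View pics/z7.png

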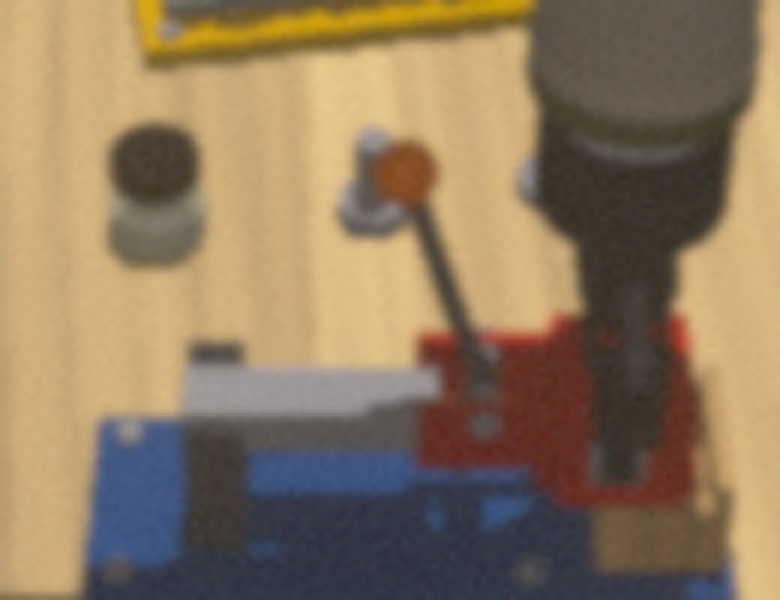

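arm_command:
  targets: "0 0 -5 0 0 0;0 0 -8 0 0 0;0 0 -12 0 0 0;0 0 -20 0 0 0;0 0 -20 0 0 0"

```text
clock: 10.68
position: [0.6303, -0.2017, 0.135]
ee_rot: [0.999, -0.04, 0.0, 0.0]
ft_force: [1.6, 0.5, -6.6]
grip_width: 0.678
```

arm_command:
  targets: "0 0 -25 0 0 0;0 0 -25 0 0 0;0 0 -15 0 0 0;0 0 0 0 0 0"

```text
clock: 11.18
position: [0.6307, -0.2018, 0.1998]
ee_rot: [0.999, -0.04, 0.001, 0.0]
ft_force: [0.3, 0.1, -7.6]
grip_width: 0.682
```

```bash
python3 -c "
from h import *
c=cam('side','s8.png')
st()
a=cv2.imread('pics/s8.png')[100:280,180:350]
cv2.imwrite('pics/z8.png',cv2.resize(a,None,fx=4,fy=3.3,interpolation=2))
goto(loc(ST,(.0827,0,.20)),.1062)"
```

```text
11.225 [ 0.6301 -0.2017  0.1982] [ 9.992e-01 -3.960e-02  2.000e-04  1.000e-04] F [-0.29 -0.13 -8.7 ] T [-0.04 -0.26 -0.01] g 0.6788609948106114 q [ 0.561  0.473 -0.446  1.39   0.204  1.324 -1.542]
11.225 [ 0.6301 -0.2017  0.1982] [ 9.992e-01 -3.960e-02  2.000e-04  1.000e-04] F [-0.29 -0.13 -8.7 ] T [-0.04 -0.26 -0.01] g 0.6788609948106114 q [ 0.561  0.473 -0.446  1.39   0.204  1.324 -1.542]
shift [  -7.3 -392.5   -1.8] turn [ 0.    -0.    -0.185] errw mm [ 23.8 391.9   1.8]
```

View pics/z8.png

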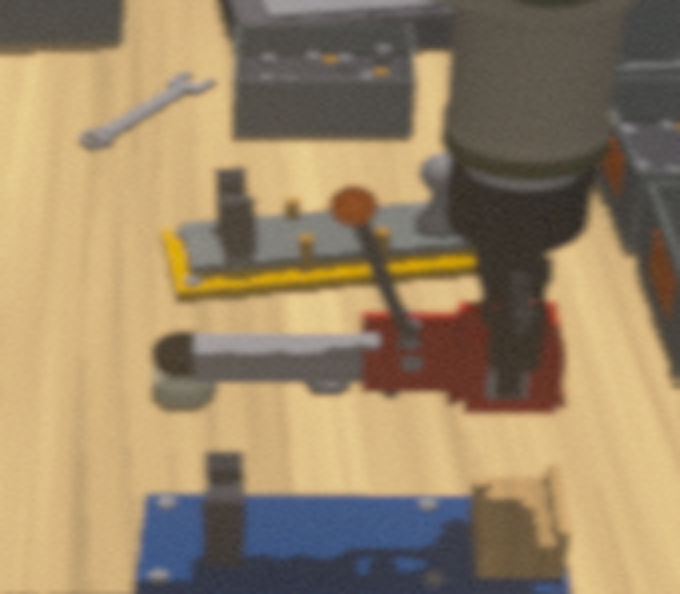

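arm_command:
  targets: "0 -25 0 0 0 0;-1 -40 0 0 0 0;-1 -40 0 0 0 0;-1 -40 0 0 0 0;-1 -40 0 0 0 0"

```text
clock: 11.85
position: [0.64, -0.0159, 0.1967]
ee_rot: [0.999, -0.04, -0.001, 0.0]
ft_force: [0.2, -0.4, -8.4]
grip_width: 0.683
```

arm_command:
  targets: "-1 -40 0 0 0 0;-1 -40 0 0 0 0;-1 -40 0 0 0 0;0 -40 0 0 0 0;0 -25 0 0 0 0"

```text
clock: 12.48
position: [0.6513, 0.1702, 0.1965]
ee_rot: [0.999, -0.038, -0.001, -0.0]
ft_force: [0.5, 0.0, -7.2]
grip_width: 0.675
```

arm_command:
  targets: "0 -15 0 0 0 0;0 -7.5 0 0 0 0;0 0 0 0 0 -0.09;0 0 0 0 0 -0.095;0 0 0 0 0 0"

```text
clock: 13.1
position: [0.6544, 0.1886, 0.1978]
ee_rot: [0.999, 0.052, -0.0, 0.0]
ft_force: [-0.2, -0.6, -6.8]
grip_width: 0.678
```

```bash
python3 -c "
from h import *
c=cam('side','s9.png');d=cam('top','t9.png')
goto(loc(ST,(.0827,0,.17)),.1062)
a=cv2.imread('pics/s9.png')[60:210,200:340]
b=cv2.imread('pics/t9.png')[110:260,140:280]
cv2.imwrite('pics/z9.png',cv2.resize(np.hstack([a,b]),None,fx=2.8,fy=2.8,interpolation=2))"
```

```text
13.2 [0.6543 0.1891 0.1979] [ 9.987e-01  5.120e-02 -1.000e-04  2.000e-04] F [-0.19  0.31 -6.9 ] T [ 0.02 -0.28  0.06] g 0.6776006087944347 q [ 0.051  0.545 -0.59   1.323  0.3    1.361 -2.001]
shift [-0.4 -1.1 27.9] turn [ 0.     0.    -0.004] errw mm [ -0.5   1.  -27.9]
```

View pics/z9.png

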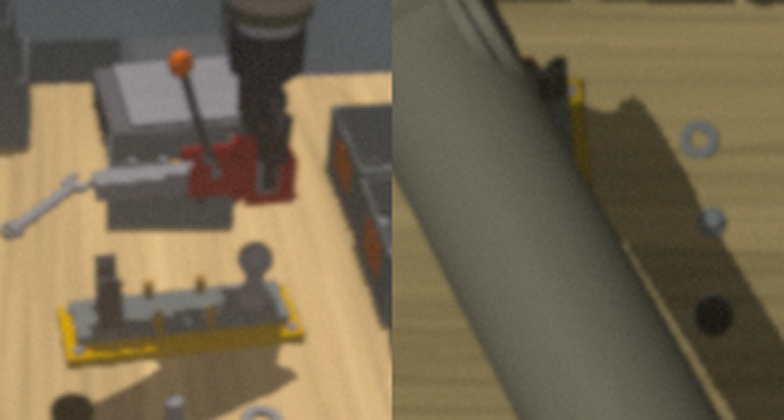

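arm_command:
  targets: "-0.4 -1 20 0 0 0;0 0 20 0 0 -0.004;0 0 12 0 0 0;0 0 0 0 0 0"

```text
clock: 13.7
position: [0.6529, 0.1907, 0.1443]
ee_rot: [0.998, 0.055, -0.001, 0.0]
ft_force: [0.1, 0.2, -6.9]
grip_width: 0.68
```

```bash
python3 -c "
from h import *
c=cam('side','s10.png')
goto(loc(ST,(.0827,0,.13)),.1062)
a=cv2.imread('pics/s10.png')[90:190,210:330]
cv2.imwrite('pics/z10.png',cv2.resize(a,None,fx=6,fy=6,interpolation=2))
Lr=np.array([[.114-.0,-.034,.124],[.063,-.034,.124],[-.08,0,.15-.014],[.085,0,.0915],[.085,0,.1115]])
print((proj(c,[loc(ST,l) for l in Lr])).round(1))
"
```

```text
13.75 [0.6535 0.191  0.1456] [ 9.985e-01  5.490e-02 -4.000e-04  1.000e-04] F [ 1.17 -0.06 -6.92] T [ 0.07 -0.33 -0.03] g 0.6754924981882539 q [ 0.049  0.582 -0.581  1.384  0.321  1.271 -2.013]
shift [ 0.3  0.9 15.6] turn [0.    0.001 0.004] errw mm [  0.4  -0.9 -15.6]
[[303.8 148.1]
 [287.3 149.8]
 [238.2 145. ]
 [291.2 151.7]
 [291.6 146.4]]
```

View pics/z10.png

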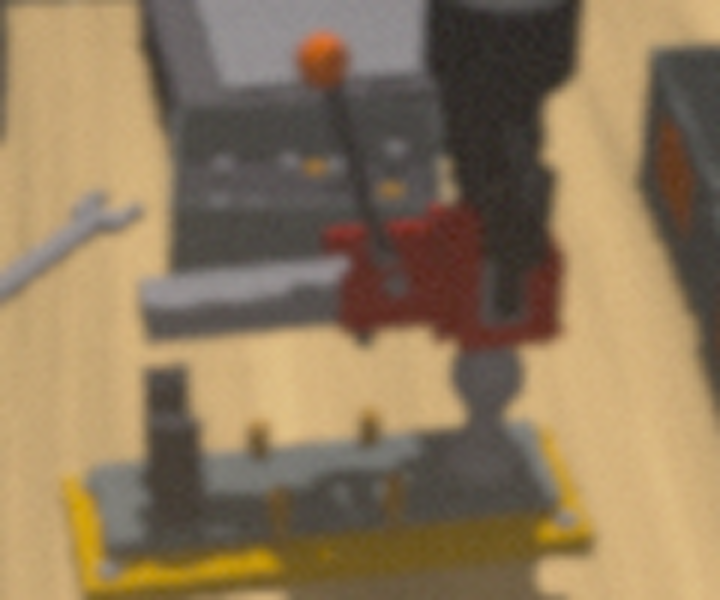

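```bash
python3 -c "
from h import *
c=manip.camera('side')
o=st(); y=2*np.arctan2(o['ee_rot'][1],o['ee_rot'][0]); p=o['position']; org=p+[.0023*np.cos(y),.0023*np.sin(y),.0056]; 
P=[org[0],org[1],y]
for x in [-.022,.029]:
  print(x,proj(c,[loc(CR,(.085+x,-.0295,.075-.026)),loc(CR,(.085+x,-.034,.075-.026)),loc(CR,(.085+x,-.0295,.075+.026))]).round(1).tolist(), proj(c,[loc(P,(x,-.034,org[2]-.026)),loc(P,(x,-.0295,org[2]+.026))]).round(1).tolist())
print('tail end',proj(c,[loc(P,(-.177,-.014,org[2]+.008)),loc(P,(-.177,-.014,org[2]-.014))]).round(1).tolist(), 'cr',proj(c,[loc(CR,(.085-.177,-.014,.083))]).round(1))
print('knob',[proj(c,[loc(P,(-.055-.1135*np.cos(f),0,org[2]+.018+.1135*np.sin(f)))]).round(1).tolist() for f in (1.25,1.27,1.3)])
im=cv2.imread('pics/side0.png'); b=im[220:290,205:335]
a=cv2.imread('pics/s10.png')[110:160,225:315]
cv2.imwrite('pics/z11.png',cv2.resize(a,None,fx=8,fy=8,interpolation=2))
"
```

```text
13.8 [0.6538 0.1912 0.1464] [ 9.985e-01  5.480e-02  2.000e-04 -1.000e-04] F [ 0.46 -0.29 -7.7 ] T [ 0.05 -0.3   0.02] g 0.6804834559956363 q [ 0.049  0.581 -0.582  1.383  0.321  1.271 -2.013]
-0.022 [[294.0, 264.3], [294.1, 265.7], [295.1, 249.6]] [[287.3, 149.1], [287.8, 133.5]]
0.029 [[314.9, 264.5], [315.1, 265.9], [316.7, 249.7]] [[303.9, 147.4], [304.6, 131.8]]
tail end [[234.7, 141.1], [234.9, 147.3]] cr [[230.3 249.6]]
knob [[[263.1, 100.2]], [[263.9, 99.9]], [[265.0, 99.5]]]
```

View pics/z11.png

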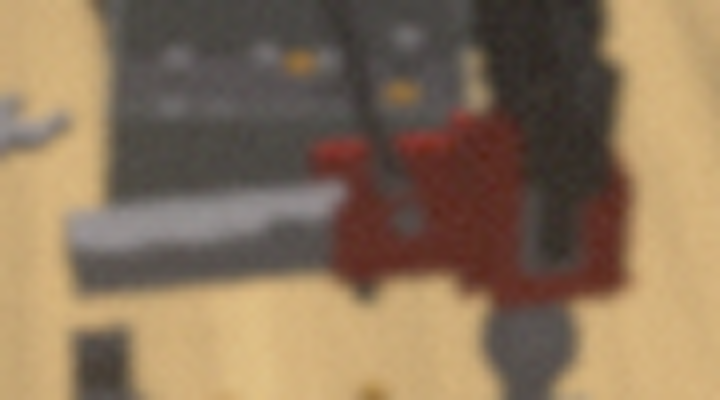

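arm_command:
  targets: "0.2 0.6 8 0 0 0;0 0 8 0 0 0;0 0 8 0 0 0;0 0 0 0 0 0"

```text
clock: 14.3
position: [0.6534, 0.1902, 0.121]
ee_rot: [0.998, 0.055, -0.001, 0.0]
ft_force: [-0.3, 0.3, -7.4]
grip_width: 0.676
```

```bash
python3 -c "
from h import *
goto(loc(ST,(.0827,0,.12)),.1062)"
```

```text
14.3 [0.6534 0.1902 0.121 ] [ 9.985e-01  5.490e-02 -8.000e-04  3.000e-04] F [-0.32  0.25 -7.38] T [ 0.01 -0.28  0.01] g 0.6759671539190809 q [ 0.047  0.602 -0.575  1.408  0.333  1.23  -2.02 ]
shift [0.5 0.1 1. ] turn [0.    0.002 0.004] errw mm [ 0.5 -0.1 -1. ]
```

arm_command:
  targets: "0.4 0 4 0 0 0.003;0 0 4 0 0 0;0 0 0 0 0 0"

```text
clock: 14.68
position: [0.6541, 0.1904, 0.1137]
ee_rot: [0.999, 0.053, -0.0, 0.0]
ft_force: [-0.6, 0.6, -8.6]
grip_width: 0.674
```

arm_command:
  targets: "0 0 3 0 0 0;0 0 3 0 0 0;0 0 0 0 0 0"

```text
clock: 15.05
position: [0.6541, 0.1904, 0.1077]
ee_rot: [0.999, 0.053, -0.0, 0.0]
ft_force: [-0.5, -0.2, -7.4]
grip_width: 0.679
```

arm_command:
  targets: "0 0 2 0 0 0;0 0 2 0 0 0;0 0 0 0 0 0"

```text
clock: 15.42
position: [0.6542, 0.1904, 0.1038]
ee_rot: [0.999, 0.053, -0.0, 0.0]
ft_force: [-0.4, 0.1, -7.4]
grip_width: 0.68
```

arm_command:
  targets: "0 0 2 0 0 0;0 0 2 0 0 0;0 0 0 0 0 0"

```text
clock: 15.8
position: [0.6542, 0.1905, 0.0998]
ee_rot: [0.999, 0.053, -0.0, 0.0]
ft_force: [-1.0, 0.9, -8.1]
grip_width: 0.677
```

arm_command:
  targets: "0 0 1.5 0 0 0;0 0 1.5 0 0 0;0 0 0 0 0 0"

```text
clock: 16.18
position: [0.6542, 0.1904, 0.0969]
ee_rot: [0.999, 0.053, -0.0, 0.0]
ft_force: [-0.3, -0.3, -7.8]
grip_width: 0.679
```

arm_command:
  targets: "0 0 1.5 0 0 0;0 0 1.5 0 0 0;0 0 0 0 0 0"

```text
clock: 16.55
position: [0.6545, 0.1907, 0.0944]
ee_rot: [0.999, 0.053, 0.0, -0.0]
ft_force: [1.5, 1.1, -4.9]
grip_width: 0.682
```

arm_command:
  targets: "0 0 1.5 0 0 0;0 0 1.5 0 0 0;0 0 0 0 0 0"

```text
clock: 16.92
position: [0.6554, 0.1908, 0.0922]
ee_rot: [0.999, 0.053, 0.001, -0.0]
ft_force: [3.5, 1.0, 1.5]
grip_width: 0.677
```

arm_command:
  targets: "0 0 1.5 0 0 0;0 0 1.5 0 0 0;0 0 0 0 0 0"

```text
clock: 17.3
position: [0.6555, 0.1906, 0.0886]
ee_rot: [0.999, 0.053, 0.001, -0.0]
ft_force: [6.8, 1.9, -3.3]
grip_width: 0.677
```

```bash
python3 -c "
from h import *
c=cam('side','s12.png')
st()
a=cv2.imread('pics/s12.png')[90:190,210:330]
cv2.imwrite('pics/z12.png',cv2.resize(a,None,fx=6,fy=6,interpolation=2))
"
```

```text
17.35 [0.6555 0.1906 0.0884] [ 9.986e-01  5.320e-02  1.300e-03 -3.000e-04] F [ 6.21  1.85 -3.16] T [ 0.49 -1.75 -0.03] g 0.6772557765215906 q [ 0.042  0.633 -0.564  1.434  0.351  1.173 -2.034]
```

View pics/z12.png

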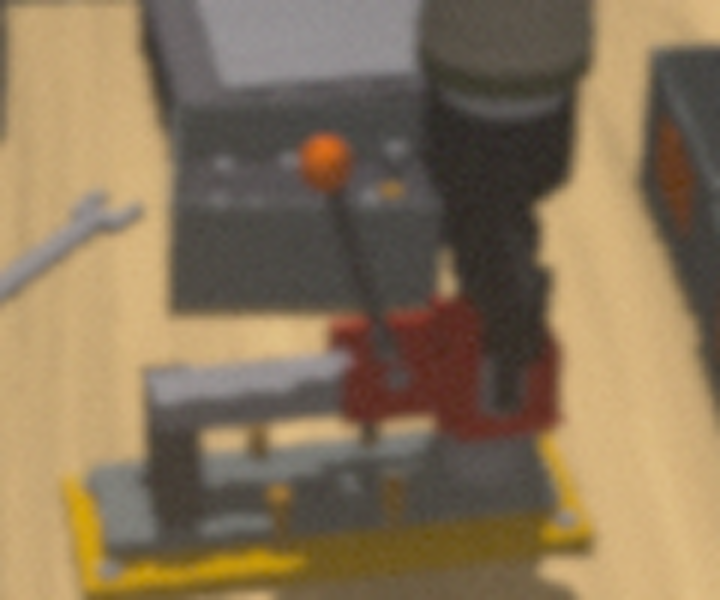

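arm_command:
  targets: "2 0 0 0 0 0;0 0 0 0 0 0"

```text
clock: 17.6
position: [0.6559, 0.1908, 0.0877]
ee_rot: [0.999, 0.054, -0.0, 0.0]
ft_force: [0.0, 0.9, -1.0]
grip_width: 0.676
```

arm_command:
  targets: "0 0 1.5 0 0 0;0 0 1.5 0 0 0;0 0 0 0 0 0"

```text
clock: 17.98
position: [0.6568, 0.1907, 0.0847]
ee_rot: [0.999, 0.053, 0.001, -0.0]
ft_force: [5.2, 2.7, -3.7]
grip_width: 0.679
```

arm_command:
  targets: "1 0 1 0 0 0;0 0 1 0 0 0;0 0 0 0 0 0"

```text
clock: 18.35
position: [0.6566, 0.1909, 0.0828]
ee_rot: [0.999, 0.054, -0.001, 0.0]
ft_force: [-3.1, 0.4, 1.7]
grip_width: 0.677
```

```bash
python3 -c "
from h import *
st()"
```

```text
18.35 [0.6566 0.1909 0.0828] [ 9.986e-01  5.360e-02 -7.000e-04  2.000e-04] F [-3.14  0.42  1.65] T [-0.02  0.56  0.02] g 0.676666662775064 q [ 0.039  0.644 -0.562  1.43   0.354  1.171 -2.035]
```

arm_command:
  targets: "-0.3 0 1 0 0 0;0 0 1 0 0 0;0 0 0 0 0 0"

```text
clock: 18.73
position: [0.6561, 0.1909, 0.0806]
ee_rot: [0.999, 0.054, -0.001, 0.0]
ft_force: [-3.9, 0.5, 2.8]
grip_width: 0.682
```

arm_command:
  targets: "0 0 1 0 0 0;0 0 0 0 0 0"

```text
clock: 18.98
position: [0.6562, 0.1908, 0.0805]
ee_rot: [0.999, 0.053, -0.001, 0.0]
ft_force: [-9.2, -1.2, 9.3]
grip_width: 0.677
```

```bash
python3 -c "
from h import *
c=cam('side','s13.png')
st()
a=cv2.imread('pics/s13.png')[110:190,225:325]
cv2.imwrite('pics/z13.png',cv2.resize(a,None,fx=7.5,fy=7.5,interpolation=2))
"
```

```text
19.025 [0.6562 0.1909 0.0805] [ 9.986e-01  5.350e-02 -8.000e-04  3.000e-04] F [-8.99 -0.96  8.29] T [-0.33  1.66 -0.01] g 0.6790843945396657 q [ 0.039  0.645 -0.561  1.433  0.356  1.167 -2.036]
```

View pics/z13.png

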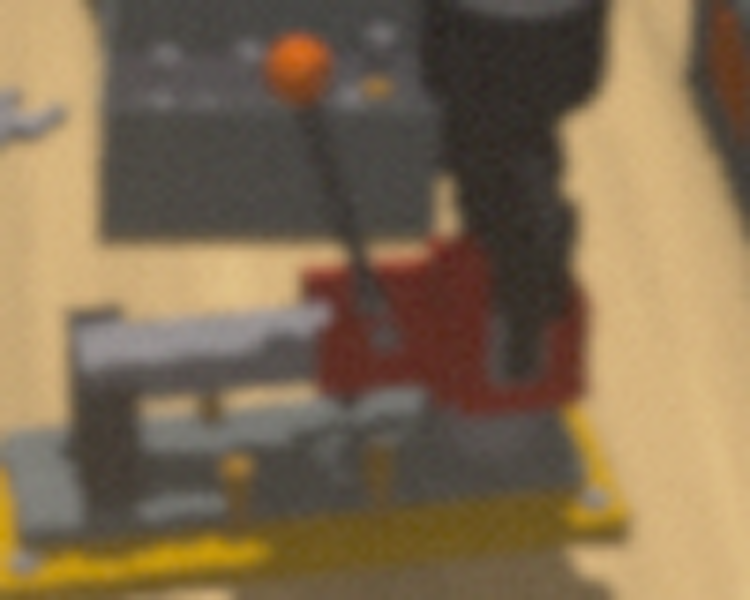

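arm_command:
  targets: "-1 0 0 0 0 0;0 0 0 0 0 0"

```text
clock: 19.27
position: [0.6561, 0.1909, 0.0805]
ee_rot: [0.999, 0.053, 0.0, -0.0]
ft_force: [-3.3, -0.2, 5.9]
grip_width: 0.676
```

arm_command:
  targets: "0 0 1 0 0 0;0 0 0 0 0 0"

```text
clock: 19.52
position: [0.6562, 0.1909, 0.0805]
ee_rot: [0.999, 0.053, 0.0, 0.0]
ft_force: [-6.0, -1.4, 13.0]
grip_width: 0.674
```

```bash
python3 -c "
from h import *
st()"
```

```text
19.525 [0.6562 0.1909 0.0805] [9.986e-01 5.330e-02 4.000e-04 0.000e+00] F [-5.97 -1.4  13.02] T [-0.37  1.41 -0.01] g 0.6742592634447586 q [ 0.039  0.644 -0.561  1.435  0.356  1.163 -2.037]
```

It has bottomed: z stays at 0.0805 while the net push has climbed to about 21 N. I'll ease off, release and check the pin.

arm_command:
  targets: "-0.8 0 -2 0 0 0;0 0 0 0 0 0;0 0 0 0 0 0"

```text
clock: 19.9
position: [0.6555, 0.1906, 0.0807]
ee_rot: [0.999, 0.053, 0.0, -0.0]
ft_force: [4.7, 2.3, -4.6]
grip_width: 0.676
```

arm_command:
  targets: "0 0 0 0 0 0;0 0 0 0 0 0;0 0 0 0 0 0;0 0 0 0 0 0"
  grip: 85

```text
clock: 20.4
position: [0.6552, 0.1905, 0.0812]
ee_rot: [0.999, 0.053, 0.0, 0.0]
ft_force: [0.1, -0.4, -0.9]
grip_width: 0.997
```

arm_command:
  targets: "0 0 -25 0 0 0;0 0 -40 0 0 0;0 0 -50 0 0 0;0 0 -35 0 0 0;0 0 0 0 0 0"

```text
clock: 21.02
position: [0.6563, 0.1913, 0.2348]
ee_rot: [0.999, 0.053, 0.003, -0.001]
ft_force: [-0.4, 0.2, -0.3]
grip_width: 1.001
```

```bash
python3 -c "
from h import *
c=cam('side','s14.png')
st()
a=cv2.imread('pics/s14.png')[110:190,225:325]
cv2.imwrite('pics/z14.png',cv2.resize(a,None,fx=7.5,fy=7.5,interpolation=2))
"
```

```text
21.075 [0.6556 0.1909 0.2324] [ 9.986e-01  5.340e-02  1.200e-03 -2.000e-04] F [-0.73  0.14 -1.22] T [-0.02  0.01  0.03] g 0.9960255817297251 q [ 0.047  0.529 -0.595  1.273  0.291  1.422 -1.99 ]
```

View pics/z14.png

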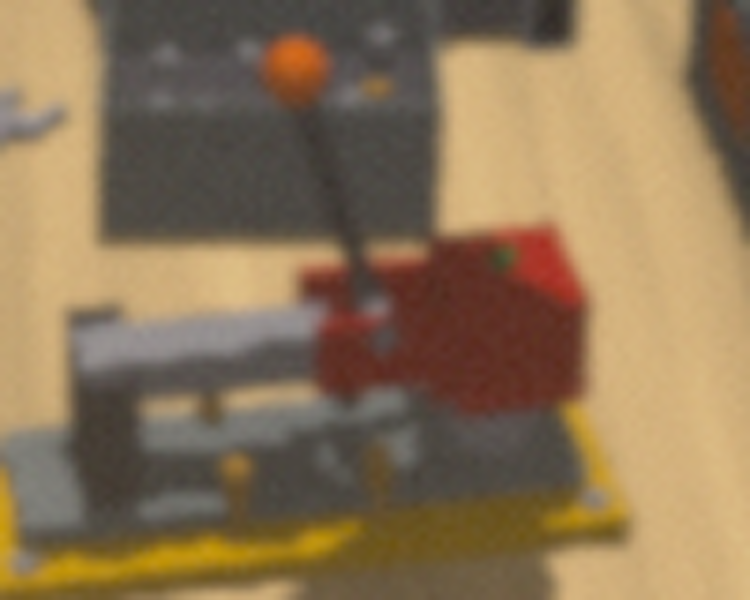

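```bash
python3 -c "
from h import *
a=cv2.imread('pics/s14.png')[136:152,284:306]
b=cv2.imread('pics/side0.png')[230:250,292:314][:16]
cv2.imwrite('pics/z15.png',cv2.resize(np.hstack([a,b]),None,fx=17,fy=17,interpolation=0))
for n,(x0,y0,x1,y1) in {'s14.png':(284,136,306,152),'side0.png':(292,230,314,250)}.items():
  im=cv2.imread('pics/'+n).astype(int)[y0:y1,x0:x1]; g=im[...,1]-(im[...,2]*0.75); w=np.clip(im[...,1]*1.0-im[...,2]*.6-5,0,None)
  ys,xs=np.mgrid[y0:y1,x0:x1]; m=(im[...,1]>im[...,2]*1.0)&(im[...,1]>im[...,0]*1.3)
  print(n,m.sum(),list(zip(xs[m],ys[m])))
c=manip.camera('side')
oz=.0861
for z in (.026,.0275,.0335): print(z,proj(c,[loc(ST,(.085,0,oz+z))]).round(2))
print([proj(c,[loc(ST,(.085+x,y,oz+.025))]).round(1).tolist() for x in(-.022,.029) for y in (-.0295,.0295)])
"
```

```text
s14.png 0 []
side0.png 4 [(np.int64(302), np.int64(239)), (np.int64(303), np.int64(239)), (np.int64(304), np.int64(239)), (np.int64(303), np.int64(240))]
0.026 [[291.57 146.19]]
0.0275 [[291.59 145.78]]
0.0335 [[291.69 144.14]]
[[[286.8, 152.6]], [[282.4, 142.0]], [[303.2, 150.9]], [[298.3, 140.4]]]
```

View pics/z15.png

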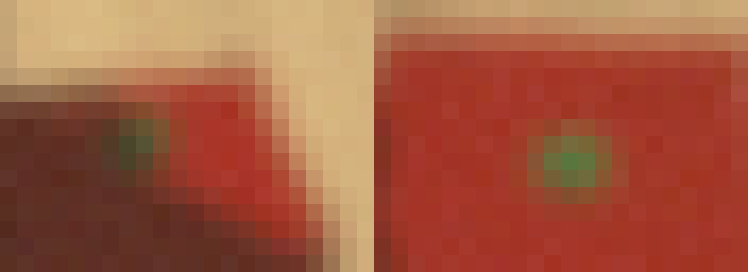

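arm_command:
  targets: "0 0 -40 0 0 0;-30 0 0 0 0 0;-30 0 0 0 0 0;-28 0 0 0 0 0;0 0 0 0 0 0"
  grip: 60
  squeeze: 20

```text
clock: 21.75
position: [0.5661, 0.181, 0.2703]
ee_rot: [0.999, 0.054, -0.001, 0.001]
ft_force: [0.7, -0.7, -0.4]
grip_width: 0.703
```

```bash
python3 -c "
from h import *
c=cam('side','s16.png');d=cam('top','t16.png')
st()
for f in (1.22,1.26,1.3): print(f-.249,proj(c,[loc(ST,(.03-.1135*np.cos(f),0,.0861+.018+.1135*np.sin(f)))]).round(1))
goto(loc(ST,(.03-.1135*np.cos(1.26),0,.201)),.1062)
a=cv2.imread('pics/s16.png')[75:175,225:325]
b=cv2.imread('pics/s16.png')[132:156,278:310]
cv2.imwrite('pics/z16.png',cv2.resize(a,None,fx=6,fy=6,interpolation=2))
cv2.imwrite('pics/z16b.png',cv2.resize(b,None,fx=20,fy=20,interpolation=2))
"
```

```text
21.85 [0.5678 0.1807 0.2702] [ 9.986e-01  5.310e-02 -4.000e-04  4.000e-04] F [-0.56 -0.32  0.27] T [ 0.04 -0.    0.02] g 0.7049274174422012 q [ 0.127  0.319 -0.643  1.467  0.192  1.42  -1.985]
0.971 [[261.8 121.1]]
1.0110000000000001 [[263.2 120.5]]
1.0510000000000002 [[264.7 120. ]]
21.85 [0.5678 0.1807 0.2702] [ 9.986e-01  5.310e-02 -4.000e-04  4.000e-04] F [-0.56 -0.32  0.27] T [ 0.04 -0.    0.02] g 0.7049274174422012 q [ 0.127  0.319 -0.643  1.467  0.192  1.42  -1.985]
shift [-0.8 -0.4 69.2] turn [0.001 0.001 0.   ] errw mm [ -0.9   0.2 -69.2]
```

View pics/z16.png

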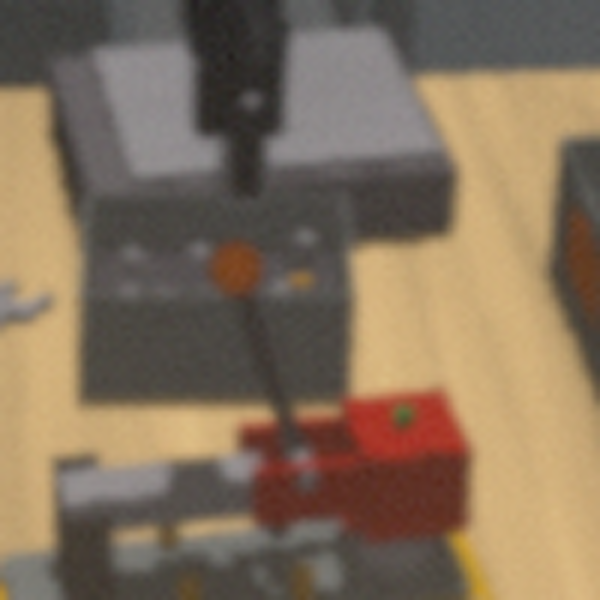

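View pics/z16b.png

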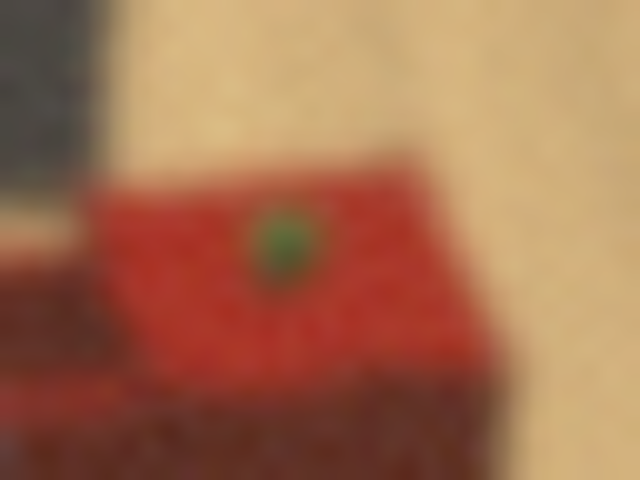

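View pics/t16.png

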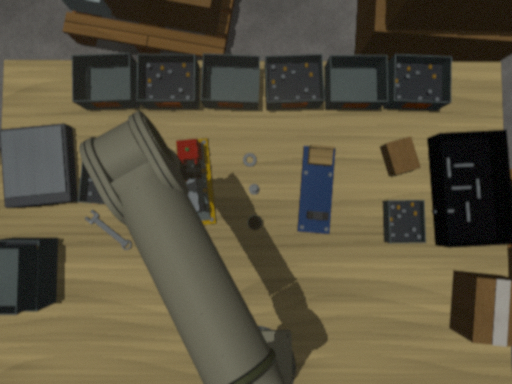

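The pin clearly stands up: its green top is about 1.8 px above the top face's centre, with its side visible. The lever is at about 1.04 rad. Next I'll grip the knob and swing it down.

arm_command:
  targets: "3 0 25 0 0 0;0 0 25 0 0 0;0 0 19 0 0 0;0 0 0 0 0 0"

```text
clock: 22.35
position: [0.5703, 0.1812, 0.2003]
ee_rot: [0.999, 0.053, -0.002, 0.0]
ft_force: [0.2, -0.3, 0.0]
grip_width: 0.699
```

arm_command:
  targets: "0 0 0 0 0 0;0 0 0 0 0 0;0 0 0 0 0 0;0 0 0 0 0 0;0 0 0 0 0 0"
  grip: 20
  squeeze: 20

```text
clock: 22.98
position: [0.5709, 0.1817, 0.2027]
ee_rot: [0.999, 0.053, 0.0, -0.0]
ft_force: [-1.0, -0.0, 4.7]
grip_width: 0.279
```

arm_command:
  targets: "-10.7 0 3.8 0 0 0;-10.3 0 4.8 0 0 0;-9.7 0 5.8 0 0 0;-9.1 0 6.8 0 0 0;-8.4 0 7.6 0 0 0"

```text
clock: 23.6
position: [0.5221, 0.1763, 0.1727]
ee_rot: [0.999, 0.053, -0.0, 0.0]
ft_force: [1.0, -0.4, 0.5]
grip_width: 0.287
```

arm_command:
  targets: "-7.6 0 8.5 0 0 0;-6.7 0 9.2 0 0 0;-5.7 0 9.8 0 0 0;-4.7 0 10.3 0 0 0;0 0 0 0 0 0"

```text
clock: 24.22
position: [0.4976, 0.1736, 0.1345]
ee_rot: [0.999, 0.053, -0.001, 0.0]
ft_force: [-0.1, -0.8, -1.2]
grip_width: 0.288
```

```bash
python3 -c "
from h import *
c=cam('side','s17.png')
goto(loc(ST,(-.08,0,.12)),.1062)
a=cv2.imread('pics/s17.png')[100:180,220:320]
cv2.imwrite('pics/z17.png',cv2.resize(a,None,fx=7.5,fy=7.5,interpolation=2))
"
```

```text
24.275 [0.4978 0.1736 0.135 ] [ 9.986e-01  5.340e-02 -6.000e-04  1.000e-04] F [-0.59 -0.68 -0.12] T [-0.05  0.13  0.03] g 0.28932978063949366 q [ 0.158  0.272 -0.658  1.817  0.184  1.115 -2.028]
shift [-5.8  0.1 15. ] turn [0.    0.001 0.001] errw mm [ -5.7  -0.7 -15. ]
```

View pics/z17.png

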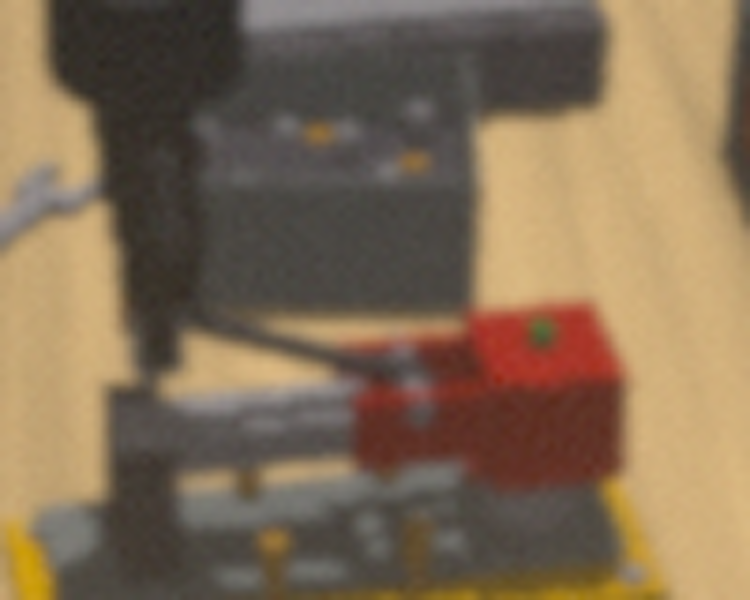

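arm_command:
  targets: "-3.5 0 7 0 0 0;-1.5 0 5 0 0 0;0 0 3 0 0 0;0 0 0 0 0 0"

```text
clock: 24.78
position: [0.4928, 0.1733, 0.1203]
ee_rot: [0.999, 0.053, -0.0, 0.0]
ft_force: [-1.6, -0.8, 2.6]
grip_width: 0.286
```

arm_command:
  targets: "0 0 1.5 0 0 0;0 0 0 0 0 0"

```text
clock: 25.02
position: [0.493, 0.1734, 0.1196]
ee_rot: [0.999, 0.054, -0.0, 0.0]
ft_force: [-6.2, -1.4, 11.5]
grip_width: 0.286
```

arm_command:
  targets: "0 0 -1 0 0 0;0 0 0 0 0 0;0 0 0 0 0 0;0 0 0 0 0 0"
  grip: 60

```text
clock: 25.52
position: [0.4932, 0.1732, 0.1199]
ee_rot: [0.999, 0.053, -0.0, 0.0]
ft_force: [-0.9, 0.4, -0.2]
grip_width: 0.705
```

arm_command:
  targets: "0 0 -25 0 0 0;0 0 -30 0 0 0;0 0 0 0 0 0;0 0 0 0 0 0"

```text
clock: 26.02
position: [0.493, 0.1731, 0.1744]
ee_rot: [0.999, 0.053, -0.0, 0.0]
ft_force: [-0.2, -0.5, -0.8]
grip_width: 0.7
```

arm_command:
  targets: "0 0 0 0 0 0;0 0 0 0 0 0;0 0 0 0 0 0;0 0 0 0 0 0"
  grip: 0

```text
clock: 26.52
position: [0.4932, 0.1733, 0.1749]
ee_rot: [0.999, 0.053, -0.0, 0.0]
ft_force: [-0.3, -0.1, -0.1]
grip_width: -0.003
```

```bash
python3 -c "
from h import *
c=cam('side','s18.png')
goto(loc(ST,(-.08,0,.155)),.1062)
a=cv2.imread('pics/s18.png')[100:180,220:320]
cv2.imwrite('pics/z18.png',cv2.resize(a,None,fx=7.5,fy=7.5,interpolation=2))
print('knob',[proj(c,[loc(ST,(.03-.1135*np.cos(f),0,.0861+.018+.1135*np.sin(f)))]).round(1).tolist() for f in (.249,.29,.35)])
"
```

```text
26.575 [0.4932 0.1733 0.1749] [ 9.986e-01  5.340e-02 -1.000e-04  0.000e+00] F [-0.22 -0.18 -0.55] T [-0.01  0.01  0.04] g -0.0030844817212909094 q [ 0.175  0.218 -0.669  1.785  0.145  1.188 -2.001]
shift [-1.2  0.2 19.9] turn [0.    0.    0.001] errw mm [ -1.1  -0.3 -19.9]
knob [[[238.3, 146.1]], [[238.6, 144.8]], [[239.3, 142.9]]]
```

View pics/z18.png

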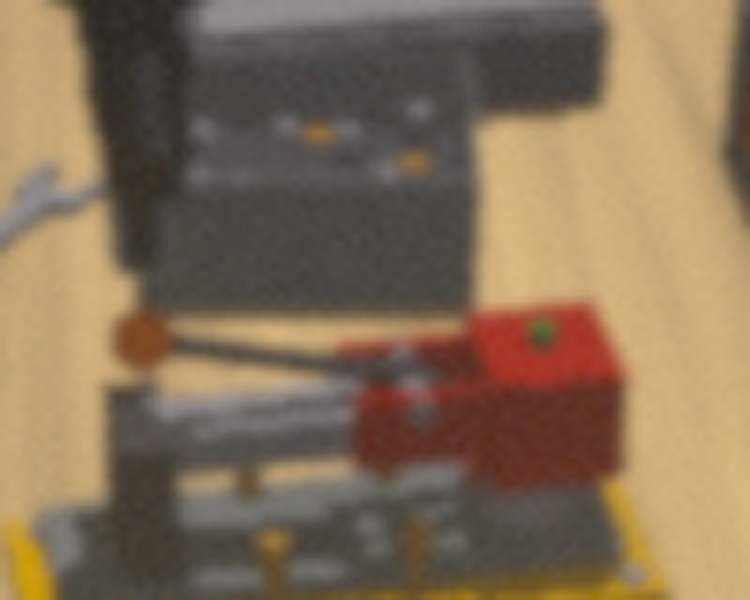

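arm_command:
  targets: "-1 0 10 0 0 0;0 0 7 0 0 0;0 0 2 0 0 0;0 0 0 0 0 0"

```text
clock: 27.08
position: [0.4922, 0.1731, 0.1558]
ee_rot: [0.999, 0.053, -0.0, 0.0]
ft_force: [0.4, -0.5, -0.1]
grip_width: 0.003
```

arm_command:
  targets: "0 0 2 0 0 0;0 0 0 0 0 0"

```text
clock: 27.32
position: [0.4922, 0.1731, 0.154]
ee_rot: [0.999, 0.053, 0.0, 0.0]
ft_force: [0.1, 0.0, -0.1]
grip_width: 0.001
```

arm_command:
  targets: "0 0 2 0 0 0;0 0 0 0 0 0"

```text
clock: 27.58
position: [0.4924, 0.1734, 0.1528]
ee_rot: [0.999, 0.053, 0.0, 0.0]
ft_force: [-3.5, -0.7, 8.2]
grip_width: 0.0
```

arm_command:
  targets: "0 0 1.5 0 0 0;0 0 0 0 0 0;0 0 0 0 0 0"

```text
clock: 27.95
position: [0.4925, 0.1735, 0.1523]
ee_rot: [0.999, 0.053, 0.001, 0.0]
ft_force: [-8.2, -3.0, 18.7]
grip_width: -0.001
```

arm_command:
  targets: "0 0 -30 0 0 0;0 0 -50 0 0 0;0 0 -50 0 0 0;-40 0 -20 0 0 0;0 0 0 0 0 0"

```text
clock: 28.58
position: [0.4517, 0.1696, 0.3027]
ee_rot: [0.999, 0.054, 0.002, 0.0]
ft_force: [0.6, 0.3, -0.5]
grip_width: -0.002
```

```bash
python3 -c "
from h import *
c=cam('side','s19.png')
st()
a=cv2.imread('pics/s19.png')[100:180,220:320]
cv2.imwrite('pics/z19.png',cv2.resize(a,None,fx=7.5,fy=7.5,interpolation=2))
d=cam('top','t19.png')
"
```

```text
28.625 [0.4523 0.1689 0.3014] [9.986e-01 5.340e-02 1.300e-03 5.000e-04] F [ 0.22  0.78 -0.23] T [ 0.05 -0.01  0.03] g 0.00010670666454672477 q [ 0.226  0.025 -0.682  1.695  0.018  1.426 -1.922]
```

View pics/z19.png

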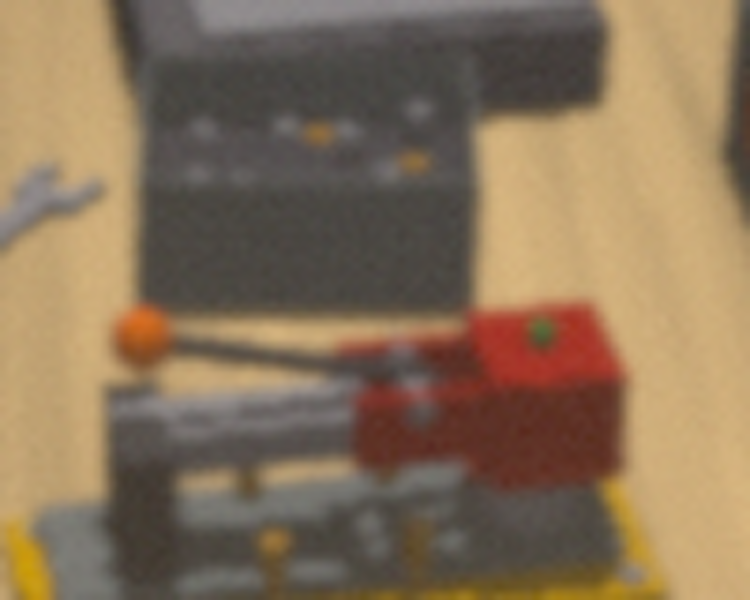

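View pics/t19.png

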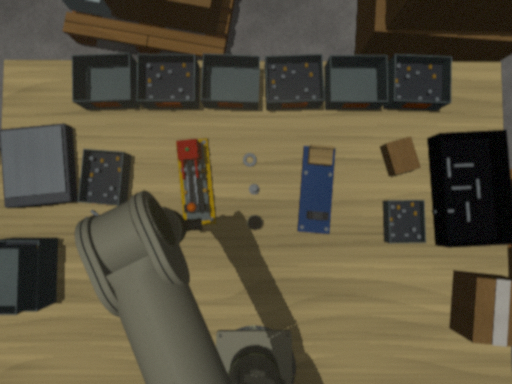

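```bash
python3 -c "
from h import *
c=manip.camera('side')
def cen(fn,x0,y0,x1,y1):
  im=cv2.imread('pics/'+fn).astype(float)[y0:y1,x0:x1]; h=cv2.cvtColor(im.astype(np.uint8),cv2.COLOR_BGR2HSV)
  m=((h[...,0]>5)&(h[...,0]<14)&(h[...,1]>170)); ys,xs=np.nonzero(m); return xs.mean()+x0,ys.mean()+y0,m.sum()
print('cradle',cen('side0.png',228,224,246,240)); print('stand',cen('s19.png',230,136,248,152))
for f in (.249,.3,.35): print(f-.249,proj(c,[loc(CR,(.03-.1135*np.cos(f),0,.093+.1135*np.sin(f))),loc(ST,(.03-.1135*np.cos(f),0,.0861+.018+.1135*np.sin(f)))]).round(2).tolist())
"
```

```text
cradle (np.float64(235.05), np.float64(231.55), np.int64(60))
stand (np.float64(238.61764705882354), np.float64(143.97058823529412), np.int64(34))
0.0 [[235.04, 234.38], [238.26, 146.09]]
0.05099999999999999 [[235.63, 232.71], [238.74, 144.48]]
0.10099999999999998 [[236.33, 231.1], [239.3, 142.91]]
```

```bash
python3 -c "
from h import *
st(); print(manip.hand_in())"
```

```text
28.725 [0.4527 0.1685 0.3   ] [ 9.986e-01  5.310e-02 -1.000e-04  2.000e-04] F [ 0.09  0.36 -0.33] T [ 0.01 -0.02 -0.01] g -0.0009344325741587508 q [ 0.226  0.028 -0.681  1.695  0.018  1.426 -1.922]
the job is handed in; nothing more can be done
None
```

The coupler is locked on the stand's ball, and I handed the job in at 28.7 s; no verdict was reported.

I swung the lever up to about 1.0 rad in the cradle, then carried the coupler over and lowered it onto the ball with its tail in the fork. I pushed it down until it bottomed, at about 21 N net, with the ball centre at roughly 86 mm. After letting go I saw the green pin standing up with the lever still up. I then swung the lever down by its knob and pressed it home from above with about 19 N, and it did not move further.

**Last checks:**
- **Looks right:** the last pictures show the pin up, the coupler lying level along the stand, and the arm well clear. The bystanders that show are in place; the arm hides part of the bench in the last top view.
- **Disagreed:** the knob's height in the picture put the lever at about 0.05 to 0.07 rad, over the 0.04 limit. I went by the hard stop and the fingertip height, which fit 0 rad. The same picture bias showed at the start, when the lever was still in the cradle.
- **Differed from the first estimate:** the ball came out about 5 mm lower than the 91.5 mm I first measured from the pictures.

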